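# Unpin the bench marking press and run one stroke

### The job

Pull the lock pin up out of the slot in the bench marking press's flywheel and hang it by its loop on the hook of the stand beside the press. Then turn the flywheel clockwise seen from above, through exactly one full revolution, so that the slide makes one stroke toward the strip and comes fully home with the wheel's slot back at the pointer; do not run on past it, do not turn the wheel backwards, and leave the other things on the table where they are.

Things in the scene. Friction and masses are not known exactly. Their poses are not given: they have to be found in the camera images.
- press: Bench marking press, fixed: grey housing 140 x 140 x 45 mm, feet to x = +-90 mm, bed with anvil and clamped strip on its +y side (to y = 170 mm, 57 mm tall). A dark solid flywheel disc without spokes or crank, 124 mm across, lies on top, z = 49 to 61 mm, on a vertical axis. Origin: on the table, under the wheel's axis; -x faces roughly to the robot
- slot_home (a point): Fixed point on the press at x = -52 mm, y = 0, height 61 mm (the disc's upper face). A slot 14 mm wide and 20 mm deep runs in from the disc's rim and lies here in the home position, over a small pointer on the housing's edge (top 55 mm). A 13 mm hole in the housing below takes the lock pin
- hub (a point): On the flywheel's axis, 82 mm above the table: gripping height on its round knurled hub, 44 mm in diameter, straight from 69 to 100 mm above the table (60 mm flange below that, cap at 104 mm). Axes as the press; does not turn
- flywheel (a joint): Angle of the flywheel in rad: 0 at the start (home, slot at the pointer), grows clockwise seen from above, 6.283 after one full turn, where nothing stops it. Friction about 0.25 N m holds it wherever it is left
- slide (a joint): Travel in m of the slide that the flywheel's crank drives out of the housing toward the anvil (press +y): 0 home, 0.022 fully out at half a turn, 0 again after a full turn
- lock_pin: Loose lock pin, about 0.14 kg: aluminium grip block 16 (x) x 36 (y) x 30 mm (z), under it a steel shank 10 mm thick and 38 mm long, above it a loop. Origin: centre of the block's underside. It starts upright at slot_home, axes parallel to the press's, the block resting on the disc, the shank down through the slot into the housing: it locks the wheel. Pull straight up 45 mm to free it
- pin_grip (a point): On the lock pin, 25 mm above its origin, near the top of the grip block: with the TCP here, fingers from above can close on the block's 36 mm width (along the pin's y) with the loop standing between them
- pin_loop (a point): On the lock pin, the underside of the loop's top bar, 60 mm above the pin's origin; it rests on the hook when hung. The loop is 6 mm round bar in the pin's y-z plane: outside 36 mm wide, inside 24 mm wide and 30 mm tall (30 to 60 mm above the origin), its top at 66 mm
- hook_stand: Steel hook stand, fixed: base plate 130 x 80 x 10 mm (x -55 to +75 mm), 8 mm post at x = +55 mm, and from its top a level 8 mm round bar, centre at z = 160 mm, running toward -x to x = -30 mm, then up at 45 degrees to a tip at x = -40 mm, z = 170 mm (top 174 mm, the highest point). Origin: on the table under the bar's line; x runs along the bar from tip to post
- hook_bar (a point): On top of the hook's bar, 164 mm above the table, at stand x = -15 mm: a good place for the loop to hang. Axes as the stand
- magnet_puck: bystander: grey metal puck with a pin on top, 49 mm across, 52 mm tall, origin under its centre
- spark_plug: bystander: spark plug lying on the table, 58 mm long, 24 mm tall, origin under its centre
- parts_tin: bystander: low round open tin, 94 mm across, 35 mm tall, origin under its centre
Things that resemble listed ones, but are neither listed nor needed, are in the scene too. What is shaped like the lock_pin but blue or purple is not meant.

How it is judged (in metres and radians):
On the way, in this order (a step that is already met when the one before it is completed fails the run):
1. the lock pin hangs by its loop on the hook, let go (y of pin_loop in the frame of hook_stand between -0.012 and 0.012 m and x of pin_loop in the frame of hook_stand between -0.036 and 0.048 m and z of pin_loop in the frame of hook_stand between 0.158 and 0.174 m and angle between lock_pin's own z axis and vertical below 0.35 rad and contact force between the fingers and lock_pin below 0.05 N and contact force between lock_pin and hook_stand above 0.3 N), for 0.2 s.
2. with the pin on the hook, the flywheel is past half a turn, the slide having been fully out (value of joint flywheel above 3.2 rad), for 0.05 s.
At the end, for the whole second after the job is handed in: The flywheel has been turned one revolution clockwise and stands still within 0.12 rad (7 degrees) of the full turn, the slide home within 1 mm; the lock pin hangs at rest by its loop on the hook's bar, between the tip and the post, tilted less than 20 degrees and let go (all of step 1 and value of joint flywheel between 6.16319 and 6.40319 rad and velocity of joint flywheel between -0.05 and 0.05 rad/s and value of joint slide below 0.001 m and linear speed of lock_pin below 0.05 m/s); the robot touches nothing.
It fails at once if the flywheel is turned more than 0.25 rad past one full turn (value of joint flywheel above 6.53319 rad).
It fails at once if the flywheel is turned backwards past home by more than 0.25 rad (value of joint flywheel below -0.25 rad).
It fails at once if the magnet puck is moved by more than 30 mm (distance of magnet_puck from where it was at the start of the episode above 0.03 m).
It fails at once if the spark plug is moved by more than 30 mm (distance of spark_plug from where it was at the start of the episode above 0.03 m).
It fails at once if the parts tin is moved by more than 30 mm (distance of parts_tin from where it was at the start of the episode above 0.03 m).
It also fails if it takes over 70 s, if anything falls off the work surface, if the arm or the gripper's body presses on something with over 40 N, if the wrist force passes 120 N, or if a joint passes its speed limit or range.

### The arm

A 6-joint arm with a two-finger parallel gripper is mounted at the origin on a cart in front of the work surface, level with it; the furniture and walls round the work are solid. World frame = base frame: x ahead of the robot, y to its left, z up, the work surface at z = 0. Lengths are in m, angles in degrees, forces in N, time in s.
With the tool pointing down it reaches from about 0.25 to 0.725 m from the base axis. Payload 4 kg.
Tool frame: the origin (TCP) lies between the finger pads, 19 mm behind the fingertips; this is the grasp point; z points along the fingers, y is the line along which they close (so a half turn about z gives the same grasp; the last joint's range is limited). The gripper opens to 85 mm and grips with 20 to 120 N. Pads are 22 mm wide; open, the fingers measure 114 mm over their backs; the gripper's body (76 mm by 85 mm) begins 54 mm behind the grasp point. The pads swing forward as they close: fully open they stand 13 mm farther back than shut.
Start: joints at [69.557, 13.785, 0.286, 76.501, 0, 90], TCP at [0.175, 0.469, 0.25] pointing down, gripper open.
Joint ranges: [-155.79, 155.79], [-60.16, 107.12], [-62.33, 73.08], [-114, 123.19], [-81.49, 82.49], [-180, 180]. Speed limits (degrees/s): [159.86, 159.86, 180, 180, 180, 180].

### API

Orientations are given as [roll, pitch, yaw] about the fixed x, y, z axes, in that order (R = Rz(yaw) Ry(pitch) Rx(roll)).
In Python, from station import manip gives the robot as it stands.
- The arm moves only by the shell command python3 -m jog 'ROWS' [FORCE]. ROWS is a JSON object of lists of equal length, an entry for each row: "rot": the turn, a rotation vector about the tool's x, y, z in units of 10 degrees (1.0 is 10 degrees), a list of three; "linear": the shift along the tool's x, y, z in units of 60 mm (1.0 is 60 mm), a list of three; "claw": the finger opening in mm, from 0 to 85.4. In form: {"rot": [[rx, ry, rz], ...], "linear": [[x, y, z], ...], "claw": [claw, ...]}. A call has exactly 10 rows; each row shifts and turns the commanded pose from where the row before left it, along the tool's axes as they then stand; what a row does not reach is not made up. A row lasts 1/8 s, in which the tool goes at most 62.5 mm and 10.7 degrees, less where a joint would pass 70% of its speed; a pose out of reach is approached as far as the arm can. A call is refused whole if a number of a shift passes 1 or a number of a turn 1, either way. A call with a gripper value outside its range is refused whole. The fingers move at their own pace and stop on an object; FORCE is the grip in N (left out, the last holds). Time passes only in rows, so rows that do not move let the fingers close, or fill a call up. It gives the time, the measured TCP pose, the force, the opening and the grip force at its end, in the units of the state.
- manip.observe(): the state, without advancing time (a new reading comes with each control period).
- manip.capture(name): name is "side" or "top" or "wrist"; returns (picture, depth): 384x512x3 uint8, red, green, blue; 384x512 float32, m along the optical axis (not along the pixel's ray), 0 where there is no reading.
- manip.camera_info(name): a dict with "camera_matrix" (3x3 intrinsics, pixels), "pose" (4x4, takes a point from camera to world coordinates). Camera axes: x right, y down, z forward; pixel columns grow to the right and rows downward; lengths in m; the calibration is good to about 2 mm. A picture is of the moment at which its call begins: read the wrist's pose just before it. camera_info takes no time and is no camera call; for the wrist camera it gives the pose at the moment of the call.
- manip.sign_off(): hands the job in; it is judged then, once.
Trained networks look in the newest picture that a camera, given by its name, has taken for a name from the list of things; names that differ only in an ending like _2 or _b are one class to them, and where a whole thing is asked for, a point or a joint stands for the part that bears it (a point fixed in the world has none). Each returns a list of dicts, best first, with "confidence" (0 to 1); they miss things now and then, are a little off and sometimes report something else, mostly with a low value. They report only what shows in the picture. A call takes as long as a camera call. They do not tell look-alikes from the thing itself.
- manip.regions_of(query, camera): "pixels" (384x512 bool, what is visible of it) and "extent" ([left, top, right, bottom] in pixels, round what is visible of it).
The state is a dict: "clock": time; "q": joint angles; "dq": joint speeds; "joint_efforts": joint torques, N m; "eef_pos": TCP position; "tcp_rot": TCP orientation; "contact_force": force on the tool from outside, world axes, zero at the start; "moment": the same for the moment, N m; "opening": finger opening in m; "grasp_force": force on a finger pad.
Only numpy, scipy, OpenCV 4.12 (cv2) and the standard library are available. Lean on these libraries where they do the work, as an engineer would, in place of code of your own. Each camera call takes 0.05 s, during which the arm holds its last target. There are 200 camera calls.

## Working session

There is one attempt and no reset: what is moved stays moved. The work goes in short steps, Python scripts to look and compute and a shell command to move; the robot and the scene stay as the last step left them, time stands still between calls to the robot, and variables do not carry over. Pictures are saved under pics/ and viewed, at most 10 in all, crops included, and the job is handed in when it is done.

```bash
mkdir -p pics
cat > h.py <<'E'
import numpy as np, cv2
from station import manip
def snap(c,fn=None):
    info=manip.camera_info(c); p,d=manip.capture(c)
    if fn: cv2.imwrite('pics/'+fn,p[:,:,::-1])
    return p,d,np.array(info['camera_matrix']),np.array(info['pose'])
def pts(d,K,T,mask):
    v,u=np.nonzero(mask&(d>0)); z=d[v,u]
    P=np.c_[(u-K[0,2])*z/K[0,0],(v-K[1,2])*z/K[1,1],z]
    return P@T[:3,:3].T+T[:3,3],u,v
E
python3 - <<'E'
from h import *
ims=[]
for c in ['top','side']:
    p,d,K,T=snap(c); ims.append(p)
    print(c,T[:3,3].round(3))
    for q in ['press','lock_pin','hook_stand','magnet_puck','spark_plug','parts_tin']:
        for r in manip.regions_of(q,c)[:4]:
            P,u,v=pts(d,K,T,r['pixels'])
            if len(P): print(q,round(r['confidence'],2),[int(x) for x in r['extent']],np.median(P,0).round(3),P.min(0).round(3),P.max(0).round(3))
im=np.vstack(ims); cv2.imwrite('pics/a.png',im[:384,:,::-1]);cv2.imwrite('pics/b.png',im[384:,:,::-1])
print(manip.observe())
E
```

```text
top [0.459 0.176 1.201]
press 0.78 [166, 177, 263, 250] [0.5   0.284 0.046] [ 0.389  0.174 -0.005] [0.582 0.439 0.122]
lock_pin 0.58 [156, 245, 176, 254] [0.383 0.423 0.068] [ 0.375  0.408 -0.   ] [0.391 0.461 0.105]
lock_pin 0.54 [195, 146, 209, 162] [0.637 0.332 0.066] [ 0.619  0.318 -0.005] [0.668 0.356 0.109]
lock_pin 0.52 [222, 227, 232, 239] [0.437 0.27  0.093] [0.429 0.254 0.086] [0.446 0.287 0.13 ]
hook_stand 0.57 [336, 167, 382, 222] [ 0.524 -0.077  0.01 ] [ 0.455 -0.139 -0.002] [ 0.599 -0.025  0.175]
spark_plug 0.5 [295, 117, 332, 151] [0.695 0.048 0.015] [ 0.647 -0.003 -0.003] [0.739 0.093 0.04 ]
parts_tin 0.95 [292, 118, 331, 152] [0.695 0.049 0.015] [ 0.647  0.002 -0.003] [0.746 0.094 0.04 ]
parts_tin 0.4 [168, 177, 266, 251] [0.501 0.284 0.046] [ 0.389  0.174 -0.004] [0.586 0.438 0.108]
side [ 0.444 -0.82   0.489]
press 0.65 [189, 172, 265, 232] [0.495 0.218 0.045] [ 0.391 -0.077 -0.001] [0.586 0.596 0.175]
lock_pin 0.76 [272, 165, 287, 201] [0.641 0.332 0.059] [0.624 0.32  0.001] [0.687 0.541 0.105]
lock_pin 0.7 [185, 159, 189, 197] [0.387 0.417 0.059] [0.377 0.407 0.0
[... 586 characters left out ...]
 -0.001] [0.768 0.165 0.038]
{'clock': 0.7, 'q': array([ 6.95556822e+01,  1.37826945e+01,  2.87064956e-01,  7.65000760e+01,
       -9.68032846e-05,  8.99987320e+01]), 'dq': array([ 0.01471814,  0.00880627, -0.10556878,  0.08253417, -0.06804373,
        0.03541563]), 'joint_efforts': array([ 1.47089708e-03, -3.72082794e+01,  2.52639520e+01,  9.04331282e-04,
        1.97927075e-04, -8.08544058e-06]), 'eef_pos': array([0.17465322, 0.46851743, 0.25003368]), 'tcp_rot': array([1.79995706e+02, 9.68983252e-05, 1.59556950e+02]), 'contact_force': array([ 0.98742018, -0.09381027, -0.24115718]), 'moment': array([ 0.00692315, -0.03156043, -0.02803637]), 'grasp_force': 0.0, 'opening': 0.08554006696053643}
```

Run:
```python
import cv2
a=cv2.imread('pics/a.png')[100:270,140:400]; cv2.imwrite('pics/a2.png',cv2.resize(a,None,fx=3,fy=3,interpolation=cv2.INTER_CUBIC))
b=cv2.imread('pics/b.png')[140:320,160:380]; cv2.imwrite('pics/b2.png',cv2.resize(b,None,fx=3.3,fy=3.3,interpolation=cv2.INTER_CUBIC))
```

```text
(no output)
```

View pics/a2.png

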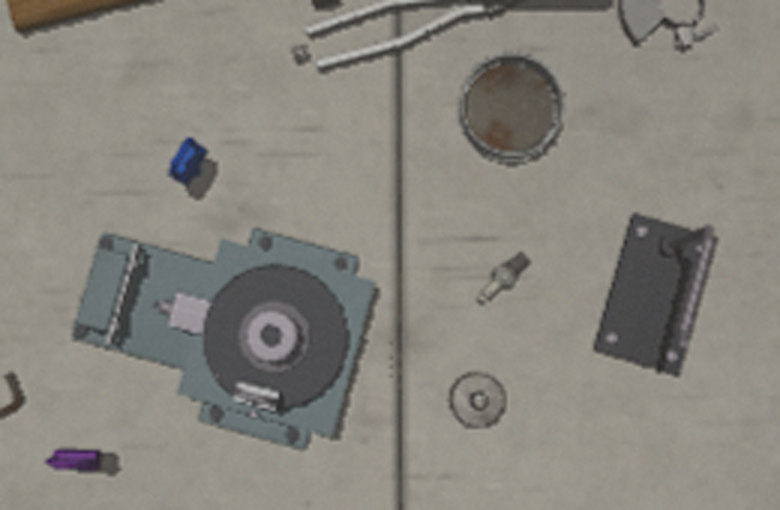

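View pics/b2.png

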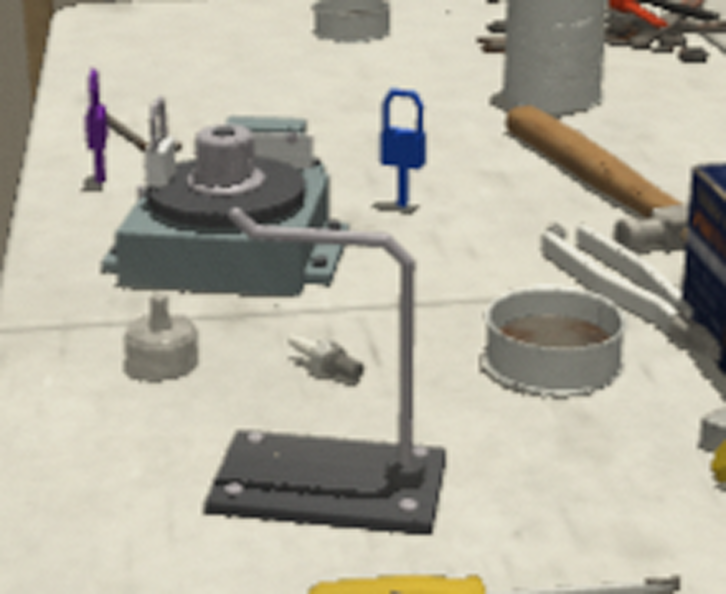

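The candidates for the pin are silver in the press slot (top view 227,233), blue (203,153) and purple (166,250). By the description the silver one is the lock pin. The hook stand is at about (360,195), with its bar tip toward the robot.

```bash
cat > m.py <<'E'
from h import *
def rng(P,lo,hi,c,r): return P[(P[:,2]>lo)&(P[:,2]<hi)&(np.hypot(*(P[:,:2]-c).T)<r)]
def circ(Q):
    (x,y),r=cv2.minEnclosingCircle(Q[:,:2].astype(np.float32)); return np.array([x,y,r]).round(4)
def line(Q):
    c=Q.mean(0); w=np.linalg.svd(Q[:,:2]-c[:2],full_matrices=False)[2][0]; w=w*np.sign(w[0]); return c.round(4),np.degrees(np.arctan2(w[1],w[0])).round(1)
def meas(cs):
  for c in cs:
    p,d,K,T=snap(c); P,u,v=pts(d,K,T,d>0)
    print(c)
    for n,lo,hi,ctr,r in [('cap',.098,.108,(.49,.256),.06),('disc',.055,.066,(.49,.256),.08),('block',.083,.096,(.437,.269),.03),('loop',.100,.132,(.437,.269),.035),('bar',.150,.168,(.52,-.1),.1),('tip',.168,.18,(.47,-.1),.1),('base',.006,.014,(.52,-.08),.12)]:
        Q=rng(P,lo,hi,np.array(ctr),r)
        if len(Q)>4: print(n,len(Q),'circ',circ(Q),'line',*line(Q),'zmax',Q[:,2].max().round(4),'min',Q.min(0).round(3)[:2],'max',Q.max(0).round(3)[:2], 'rect',[np.round(x,3) for x in cv2.minAreaRect(Q[:,:2].astype(np.float32))])
E
python3 -c "
from m import *; meas(['top','side'])"
```

```text
top
cap 229 circ [0.4869 0.2569 0.022 ] line [0.4865 0.257  0.1017] 28.9 zmax 0.1079 min [0.466 0.236] max [0.508 0.278] rect [array([0.487, 0.257]), array([0.042, 0.042]), np.float64(44.582)]
disc 1361 circ [0.4866 0.2573 0.0621] line [0.4896 0.2556 0.0604] 71.0 zmax 0.066 min [0.425 0.197] max [0.546 0.318] rect [array([0.486, 0.258]), array([0.121, 0.121]), np.float64(89.973)]
block 60 circ [0.4362 0.2712 0.0181] line [0.4374 0.2706 0.0901] 74.4 zmax 0.094 min [0.426 0.254] max [0.449 0.289] rect [array([0.437, 0.271]), array([0.035, 0.016]), np.float64(74.943)]
loop 43 circ [0.4498 0.2669 0.0219] line [0.4432 0.2677 0.1195] -19.2 zmax 0.1295 min [0.432 0.253] max [0.471 0.286] rect [array([0.452, 0.266]), array([0.032, 0.037]), np.float64(75.913)]
bar 127 circ [ 0.5238 -0.078   0.0499] line [ 0.5253 -0.0797  0.1622] -17.2 zmax 0.1679 min [ 0.476 -0.095] max [ 0.571 -0.063] rect [array([ 0.523, -0.08 ]), array([0.008, 0.1  ]), np.float64(73.287)]
tip 15 circ [ 0.5029 -0.0736  0.0284] line [ 0.4833 -0.0674  0.1712] -17.9 zmax 0.1741 min [ 0.476 -0.083] max [ 0.53  -0.062] rect [arr
[... 926 characters left out ...]
4 0.255] max [0.47  0.291] rect [array([0.451, 0.274]), array([0.036, 0.035]), np.float64(5.824)]
bar 242 circ [ 0.5272 -0.0814  0.0482] line [ 0.5301 -0.0803  0.161 ] -16.7 zmax 0.168 min [ 0.481 -0.095] max [ 0.574 -0.065] rect [array([ 0.528, -0.079]), array([0.01 , 0.096]), np.float64(73.118)]
tip 22 circ [ 0.4833 -0.0643  0.0057] line [ 0.4823 -0.0657  0.171 ] -8.5 zmax 0.1746 min [ 0.478 -0.071] max [ 0.489 -0.062] rect [array([ 0.483, -0.065]), array([0.009, 0.01 ]), np.float64(39.566)]
base 1551 circ [ 0.537  -0.0547  0.0905] line [ 0.5259 -0.0836  0.0105] -21.6 zmax 0.0139 min [ 0.457 -0.135] max [0.601 0.034] rect [array([ 0.54 , -0.043]), array([0.157, 0.13 ]), np.float64(73.303)]
```

```bash
cat > go.py <<'E'
import sys,numpy as np
from station import manip
s=manip.observe(); a=[float(x) for x in sys.argv[1:]]
r,p,y=np.radians(s['tcp_rot'])
from scipy.spatial.transform import Rotation as Ro
R=Ro.from_euler('xyz',[r,p,y]); G=Ro.from_euler('xyz',[180,0,a[3]],degrees=True)
print('clock',s['clock'],'pos',s['eef_pos'].round(4),'rot',s['tcp_rot'].round(2),'q',s['q'].round(1),'F',s['contact_force'].round(1),'op',round(s['opening'],4),'gf',s['grasp_force'])
print('rot units (first)',(np.degrees((R.inv()*G).as_rotvec())/10).round(3),'then lin units',((G.inv().apply(np.array(a[:3])-s['eef_pos']))/.06).round(3))
E
python3 -m jog '{"rot":[[0,0,-0.49],[0,0,0],[0,0,0],[0,0,0],[0,0,0],[0,0,0],[0,0,0],[0,0,0],[0,0,0],[0,0,0]],"linear":[[0,0,0],[-0.85,-0.335,0],[-0.85,-0.335,0],[-0.85,-0.335,0],[-0.85,-0.335,0],[-0.85,-0.335,0],[-0.85,-0.335,0],[0,0,0.3],[0,0,0],[0,0,0]],"claw":[85,85,85,85,85,85,85,85,85,85]}' 40
python3 go.py 0.437 0.2708 0.086 164.5
python3 - <<'E'
from h import *
import m
p,d,K,T=snap('wrist')
cv2.imwrite('pics/w1.png',p[:,:,::-1])
P,u,v=pts(d,K,T,d>0)
for n,lo,hi,r in [('block',.084,.096,.03),('loop',.115,.135,.03)]:
    Q=m.rng(P,lo,hi,np.array([.437,.2708]),r); print(n,len(Q))
    if len(Q)>4: print(m.line(Q),cv2.minAreaRect(Q[:,:2].astype(np.float32)),Q[:,2].max())
E
```

```text
clock: 2.05
eef_pos: [0.4369, 0.2707, 0.2324]
tcp_rot: [180.0, 0.0, 164.5]
contact_force: [-0.9, 0.1, -0.3]
opening: 0.085
grasp_force: 0.0
clock 2.05 pos [0.4369 0.2707 0.2324] rot [179.99   0.   164.5 ] q [31.8 15.8  0.4 74.5  0.  47.3] F [-0.9  0.1 -0.3] op 0.085 gf 0.0
rot units (first) [0.001 0.    0.   ] then lin units [-2.00e-03  3.00e-03  2.44e+00]
block 603
(array([0.4372, 0.2751, 0.0904]), np.float64(83.2)) ((0.448638379573822, 0.2725546061992645), (0.034928787499666214, 0.038145191967487335), 76.25458526611328) 0.09590816291673204
loop 320
(array([0.4376, 0.2754, 0.1241]), np.float64(75.4)) ((0.43794119358062744, 0.2750980854034424), (0.03413582593202591, 0.005805745255202055), 75.42277526855469) 0.12810566667207238
```

View pics/w1.png

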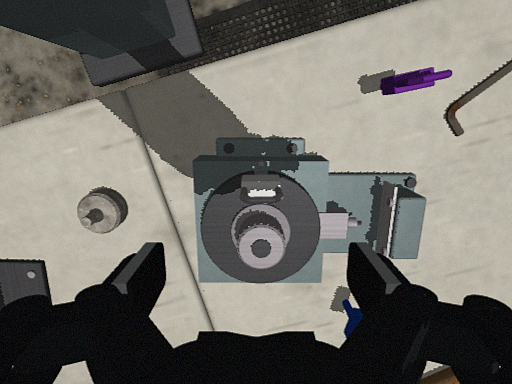

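The wrist picture shows the silver pin in the slot at (262,188), in front of the hub, with the purple look-alike off at (415,80). The choice is confirmed, so I go down and grip.

```bash
python3 -m jog '{"rot":[[0,0,0],[0,0,0],[0,0,0],[0,0,0],[0,0,0],[0,0,0],[0,0,0],[0,0,0],[0,0,0],[0,0,0]],"linear":[[0,0.02,0.8],[0,0,0.8],[0,0,0.5],[0,0,0.3],[0,0,0],[0,0,0],[0,0,0],[0,0,0],[0,0,0],[0,0,0]],"claw":[85,85,85,85,85,30,30,30,30,30]}' 40
python3 go.py 0.437 0.2715 0.16 164.5
```

```text
clock: 3.35
eef_pos: [0.4384, 0.2726, 0.0894]
tcp_rot: [179.8, 0.1, 164.5]
contact_force: [-0.1, 2.1, 5.7]
opening: 0.0356
grasp_force: 41.3
clock 3.35 pos [0.4384 0.2726 0.0894] rot [1.7981e+02 9.0000e-02 1.6447e+02] q [ 31.8  22.8 -12.6  54.4   0.1  47.4] F [-0.1  2.1  5.7] op 0.0356 gf 41.27491347491741
rot units (first) [ 0.019  0.009 -0.003] then lin units [ 0.018 -0.024 -1.177]
```

```bash
python3 -m jog '{"rot":[[0,0,0],[0,0,0],[0,0,0],[0,0,0],[0,0,0],[0,0,0],[0,0,0],[0,0,0],[0,0,0],[0,0,0]],"linear":[[0,0,-0.1],[0,0,-0.2],[0,0,-0.2],[0,0,-0.2],[0,0,-0.2],[0,0,-0.2],[0,0,-0.2],[0,0,0],[0,0,0],[0,0,0]],"claw":[30,30,30,30,30,30,30,30,30,30]}' 60
python3 go.py 0.444 -0.055 0.166 163
python3 - <<'E'
from h import *
import m
p,d,K,T=snap('wrist')
s=manip.observe();c=s['eef_pos']
P,u,v=pts(d,K,T,d>0)
Q=m.rng(P,c[2]+.025,c[2]+.06,c[:2],.025); print('loop',len(Q)); print(m.line(Q),Q.min(0),Q.max(0))
p,d,K,T=snap('side'); cv2.imwrite('pics/s2.png',cv2.resize(p[120:300,160:360,::-1],None,fx=3,fy=3))
P,u,v=pts(d,K,T,d>0)
Q=m.rng(P,c[2]-.08,c[2]+.046,c[:2],.03); print('pin',len(Q));
for z in np.arange(c[2]-.08,c[2]+.05,.01):
    q=Q[abs(Q[:,2]-z)<.005]
    if len(q): print(z.round(3),len(q),q.mean(0).round(4),q[:,0].min().round(3),q[:,0].max().round(3))
E
```

```text
clock: 4.6
eef_pos: [0.4371, 0.2712, 0.1654]
tcp_rot: [-179.9, -0.0, 164.5]
contact_force: [-0.3, -0.1, -2.7]
opening: 0.0347
grasp_force: 61.0
clock 4.6 pos [0.4371 0.2712 0.1654] rot [-1.7994e+02 -5.0000e-02  1.6445e+02] q [31.8 18.5 -6.3 65.3 -0.  47.4] F [-0.3 -0.1 -2.7] op 0.0347 gf 60.997960567474365
rot units (first) [-0.006 -0.005  0.145] then lin units [-1.7   -5.165 -0.01 ]
loop 4724
(array([0.4285, 0.2734, 0.2097]), np.float64(72.6)) [0.4147373  0.25356017 0.19044327] [0.44244502 0.29554299 0.22544025]
pin 277
0.105 16 [0.4384 0.268  0.1059] 0.434 0.442
0.115 16 [0.4389 0.2692 0.1162] 0.435 0.443
0.125 10 [0.4387 0.2673 0.1259] 0.436 0.443
0.135 12 [0.4379 0.2607 0.1371] 0.429 0.449
0.145 35 [0.4381 0.2605 0.1451] 0.422 0.45
0.155 37 [0.4386 0.2594 0.1551] 0.422 0.453
0.165 44 [0.4405 0.2616 0.1655] 0.423 0.453
0.175 37 [0.4409 0.2628 0.1759] 0.421 0.454
0.185 29 [0.4443 0.2697 0.1852] 0.422 0.454
0.195 20 [0.4499 0.2804 0.1962] 0.444 0.457
0.205 20 [0.4401 0.2615 0.2058] 0.423 0.455
```

View pics/s2.png

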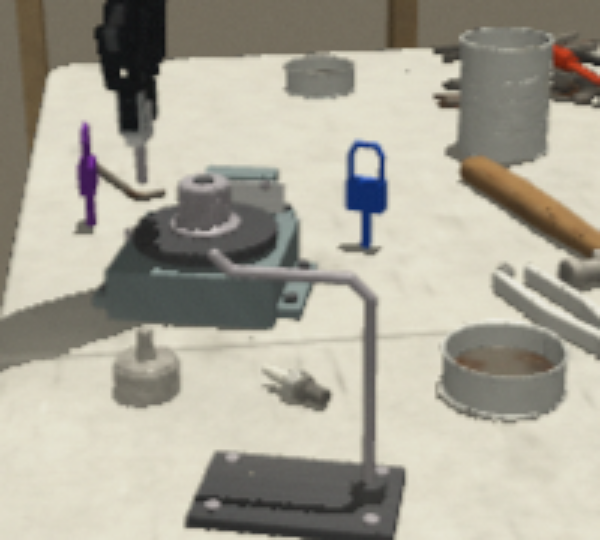

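The side picture shows the pin held upright below the gripper, with the shank end at (140,180) clear of the disc. Next stop is the hook's tip.

```bash
python3 -m jog '{"rot":[[0,0,0.145],[0,0,0],[0,0,0],[0,0,0],[0,0,0],[0,0,0],[0,0,0],[0,0,0],[0,0,0],[0,0,0]],"linear":[[0,0,0],[-0.15,-0.465,0],[-0.275,-0.85,0],[-0.275,-0.85,0],[-0.275,-0.85,0],[-0.275,-0.85,0],[-0.275,-0.85,0],[-0.175,-0.45,0],[0,0,0.3],[0,0,0]],"claw":[30,30,30,30,30,30,30,30,30,30]}'
python3 go.py 0.502 -0.0725 0.148 163
python3 - <<'E'
from h import *
import m
s=manip.observe();c=s['eef_pos']
for cam in ['side','wrist','top']:
    p,d,K,T=snap(cam)
    if cam=='side': cv2.imwrite('pics/s3.png',cv2.resize(p[170:310,180:330,::-1],None,fx=4,fy=4))
    if cam=='wrist': cv2.imwrite('pics/w3.png',p[:,:,::-1])
    P,u,v=pts(d,K,T,d>0)
    Q=m.rng(P,.150,.168,np.array([.53,-.08]),.045); print(cam,'bar',len(Q)); 
    if len(Q)>5: print(m.line(Q),Q.min(0),Q.max(0))
E
```

```text
clock: 5.95
eef_pos: [0.4431, -0.055, 0.1469]
tcp_rot: [-180.0, -0.2, 162.9]
contact_force: [-0.4, -0.5, -1.7]
opening: 0.0349
grasp_force: 61.1
clock 5.95 pos [ 0.4431 -0.055   0.1469] rot [-179.97   -0.18  162.91] q [ -7.1  12.3 -17.8  60.1   0.   10. ] F [-0.4 -0.5 -1.7] op 0.0349 gf 61.06412619352341
rot units (first) [-0.003 -0.018 -0.009] then lin units [-1.023  0.008 -0.018]
side bar 231
(array([ 0.5314, -0.0806,  0.161 ]), np.float64(-17.1)) [ 0.48811964 -0.09426606  0.15009611] [ 0.57259194 -0.06233687  0.16658525]
wrist bar 0
top bar 125
(array([ 0.5278, -0.0805,  0.1619]), np.float64(-16.8)) [ 0.48785179 -0.0952661   0.15046384] [ 0.57147491 -0.06578747  0.16765618]
```

View pics/s3.png

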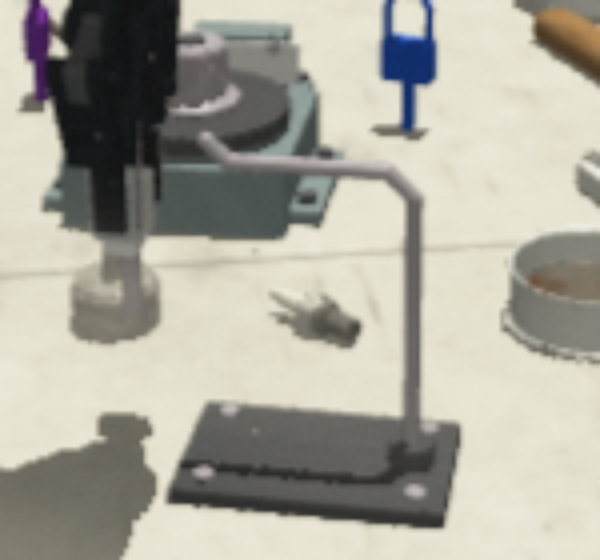

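View pics/w3.png

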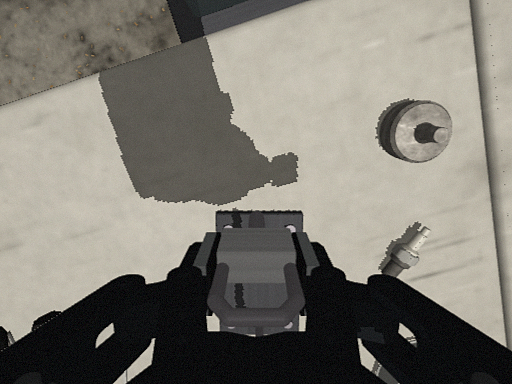

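Seen from the side, the pin stands left of the hook tip (tip at 205,135) and is not yet threaded. In the wrist view the loop is centred over the stand. I move along the bar.

```bash
python3 -m jog '{"rot":[[0,0,0],[0,0,0],[0,0,0],[0,0,0],[0,0,0],[0,0,0],[0,0,0],[0,0,0],[0,0,0],[0,0,0]],"linear":[[0,0,-0.02],[-0.15,0,0],[-0.15,0,0],[-0.15,0,0],[-0.15,0,0],[-0.15,0,0],[-0.15,0,0],[-0.1,0,0],[0,0,0],[0,0,0]],"claw":[30,30,30,30,30,30,30,30,30,30]}'
python3 go.py 0.502 -0.0725 0.131 163
python3 - <<'E'
from h import *
p,d,K,T=snap('side'); cv2.imwrite('pics/s4.png',cv2.resize(p[170:310,180:330,::-1],None,fx=4,fy=4))
E
```

```text
clock: 7.35
eef_pos: [0.5015, -0.0722, 0.1491]
tcp_rot: [-180.0, -0.0, 163.0]
contact_force: [0.1, 0.4, -1.7]
opening: 0.0346
grasp_force: 61.1
clock 7.35 pos [ 0.5015 -0.0722  0.1491] rot [-1.8000e+02 -3.0000e-02  1.6301e+02] q [-8.2 18.4 -9.  62.6  0.   8.8] F [ 0.1  0.4 -1.7] op 0.0346 gf 61.062688529491425
rot units (first) [-0.    -0.003  0.001] then lin units [-0.01  -0.003  0.302]
```

View pics/s4.png

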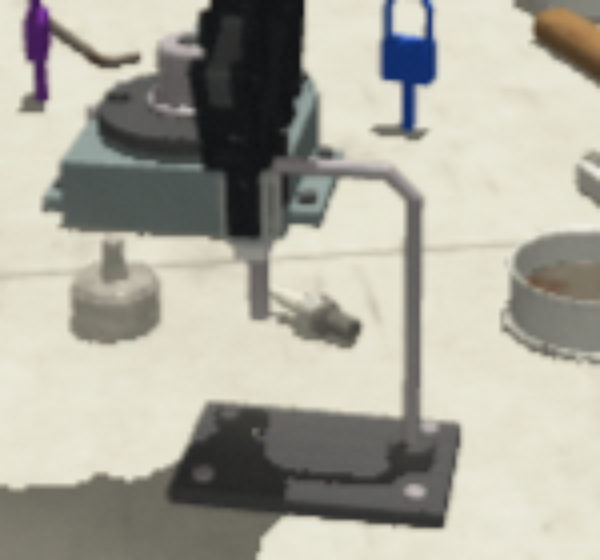

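The bar disappears between the fingers at (270,175), no force was felt, and the loop is threaded. Now I lower it until it rests.

```bash
python3 -m jog '{"rot":[[0,0,0],[0,0,0],[0,0,0],[0,0,0],[0,0,0],[0,0,0],[0,0,0],[0,0,0],[0,0,0],[0,0,0]],"linear":[[0,0,0.08],[0,0,0.08],[0,0,0.06],[0,0,0.03],[0,0,0.02],[0,0,0],[0,0,0],[0,0,0],[0,0,0],[0,0,0]],"claw":[30,30,30,30,30,30,30,30,30,30]}'
```

```text
clock: 8.65
eef_pos: [0.5018, -0.0722, 0.133]
tcp_rot: [-180.0, 0.0, 163.0]
contact_force: [0.2, -0.4, -0.6]
opening: 0.0349
grasp_force: 61.1
```

```bash
python3 -m jog '{"rot":[[0,0,0],[0,0,0],[0,0,0],[0,0,0],[0,0,0],[0,0,0],[0,0,0],[0,0,0],[0,0,0],[0,0,0]],"linear":[[0,0,0.015],[0,0,0],[0,0,0],[0,0,0],[0,0,0],[0,0,0],[0,0,0],[0,0,0],[0,0,0],[0,0,0]],"claw":[30,34,37,40,45,55,65,70,70,70]}'
python3 - <<'E'
from h import *
p,d,K,T=snap('side'); cv2.imwrite('pics/s5.png',cv2.resize(p[170:310,180:330,::-1],None,fx=4,fy=4))
E
```

```text
clock: 9.9
eef_pos: [0.5018, -0.0722, 0.1321]
tcp_rot: [-180.0, -0.0, 163.0]
contact_force: [-0.6, -0.8, -0.0]
opening: 0.0701
grasp_force: 0.0
```

View pics/s5.png

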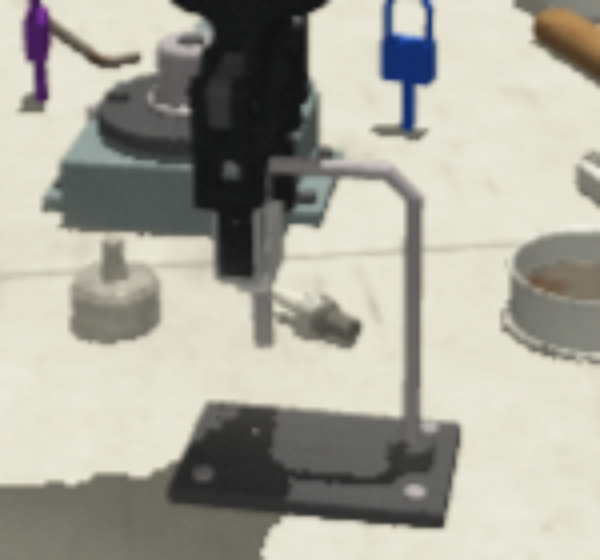

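The pin now hangs from the bar (shank at 263,320) with the fingers open beside it. I retract and go over the hub.

```bash
python3 -m jog '{"rot":[[0,0,0],[0,0,0],[0,0,0],[0,0,0],[0,0,0],[0,0,0],[0,0,0],[0,0,0],[0,0,0],[0,0,0]],"linear":[[0,0,-0.3],[0,0,-0.5],[0,0,-0.7],[0,0,-0.7],[0.307,0.864,0],[0.307,0.864,0],[0.307,0.864,0],[0.307,0.864,0],[0.307,0.864,0],[0.307,0.864,0]],"claw":[75,80,85,85,85,85,85,85,85,85]}'
python3 -m jog '{"rot":[[0,0,-1],[0,0,-1],[0,0,-1],[0,0,-1],[0,0,-1],[0,0,-1],[0,0,-1],[0,0,-1],[0,0,-1],[0,0,-1]],"linear":[[0,0,0],[0,0,0],[0,0,0],[0,0,0],[0,0,0],[0,0,0],[0,0,0],[0,0,0],[0,0,0],[0,0,0]],"claw":[85,85,85,85,85,85,85,85,85,85]}'
python3 go.py .487 .2575 .088 163
cat > look.py <<'E'
from h import *
import m,sys
for cam in sys.argv[1:]:
    p,d,K,T=snap(cam); P,u,v=pts(d,K,T,d>0)
    Q=m.rng(P,.156,.18,np.array([.502,-.0725]),.03)
    print(cam,'hook zmax',Q[:,2].max() if len(Q) else None,'n',len(Q))
    Q=m.rng(P,.11,.150,np.array([.502,-.0725]),.03); print('hung pin',len(Q),Q.mean(0) if len(Q) else '')
    for lo,hi in ((.098,.108),):
        Q=m.rng(P,lo,hi,np.array((.487,.2575)),.03)
        if len(Q)>5: print('cap',len(Q),m.circ(Q))
    # slot angle: disc annulus r 46..58 where depth is below upper face
    hub=np.array([.487,.2575]); dx=P[:,:2]-hub; r=np.hypot(*dx.T)
    k=(r>.044)&(r<.059)&(P[:,2]<.058)&(P[:,2]>.03); a=np.degrees(np.arctan2(dx[k,1],dx[k,0]))%360
    print('low px angles',len(a),np.percentile(a,[5,25,50,75,95]).round(1) if len(a) else '')
E
python3 look.py top wrist side
```

```text
clock: 11.2
eef_pos: [0.4867, 0.2593, 0.2642]
tcp_rot: [180.0, 0.0, 163.0]
contact_force: [1.2, 0.2, 0.4]
opening: 0.0847
grasp_force: 0.0
clock: 12.45
eef_pos: [0.4869, 0.2575, 0.264]
tcp_rot: [180.0, -0.0, -96.7]
contact_force: [-0.5, -0.3, 0.9]
opening: 0.0851
grasp_force: 0.0
clock 12.45 pos [0.4869 0.2575 0.264 ] rot [ 1.7999e+02 -1.0000e-02 -9.6660e+01] q [ 27.9  19.4  10.   80.6   0.  -55.5] F [-0.5 -0.3  0.9] op 0.0851 gf 0.0
rot units (first) [ 0.0000e+00 -2.0000e-03  1.0034e+01] then lin units [-1.000e-03  0.000e+00  2.933e+00]
top hook zmax 0.17468912904634304 n 115
hung pin 77 [ 0.49962451 -0.06790936  0.13075982]
low px angles 28 [253.8 268.6 288.8 329.3 342.7]
wrist hook zmax None n 0
hung pin 0 
cap 1596 [0.4888 0.2611 0.0224]
low px angles 154 [151.3 153.1 158.4 246.  273.7]
side hook zmax 0.17470033248486294 n 173
hung pin 240 [ 0.50360463 -0.07798306  0.12867751]
cap 105 [0.4897 0.2603 0.0239]
low px angles 142 [192.7 221.8 245.5 267.7 305.7]
```

```bash
python3 -m jog '{"rot":[[0,0,-1],[0,0,-1],[0,0,-1],[0,0,-1],[0,0,-1],[0,0,-1],[0,0,-1],[0,0,-1],[0,0,-1],[0,0,-1]],"linear":[[0,0,0],[0,0,0],[0,0,0],[0,0,0],[0,0,0],[0,0,0],[0,0,0],[0,0,0],[0,0,0],[0,0,0]],"claw":[85,85,85,85,85,85,85,85,85,85]}'
python3 go.py .4877 .2587 .089 3
python3 look.py wrist
```

```text
clock: 13.85
eef_pos: [0.487, 0.2575, 0.2641]
tcp_rot: [180.0, 0.0, 3.2]
contact_force: [-0.6, 1.2, 1.0]
opening: 0.0852
grasp_force: 0.0
clock 13.85 pos [0.487  0.2575 0.2641] rot [180.     0.     3.16] q [  27.9   19.4   10.    80.6   -0.  -155.3] F [-0.6  1.2  1. ] op 0.0852 gf 0.0
rot units (first) [0.    0.    0.016] then lin units [ 0.013 -0.019  2.918]
wrist hook zmax None n 0
hung pin 0 
cap 1617 [0.4887 0.2617 0.0226]
low px angles 61 [154.8 159.5 164.3 166.9 167.7]
```

```bash
python3 -m jog '{"rot":[[0,0,-0.8],[0,0,0],[0,0,0],[0,0,0],[0,0,0],[0,0,0],[0,0,0],[0,0,0],[0,0,0],[0,0,0]],"linear":[[0.022,-0.04,0],[0,0,0.9],[0,0,0.9],[0,0,0.7],[0,0,0.4],[0,0,0],[0,0,0],[0,0,0],[0,0,0],[0,0,0]],"claw":[85,85,85,85,85,70,55,35,35,35]}' 40
python3 go.py .4882 .26 .09 11
```

```text
clock: 15.15
eef_pos: [0.4894, 0.261, 0.0922]
tcp_rot: [-179.9, -0.2, 11.0]
contact_force: [-0.5, 1.3, 5.8]
opening: 0.0431
grasp_force: 41.0
clock 15.15 pos [0.4894 0.261  0.0922] rot [-179.88   -0.21   10.99] q [ 2.810e+01  2.640e+01 -6.300e+00  5.710e+01  1.000e-01 -1.629e+02] F [-0.5  1.3  5.8] op 0.0431 gf 41.040726837236434
rot units (first) [-0.012 -0.021 -0.001] then lin units [-0.022  0.013  0.036]
```

```bash
python3 -m jog '{"rot":[[0,0,0.4],[0,0,0.8],[0,0,0.8],[0,0,0.8],[0,0,0.8],[0,0,0.8],[0,0,0.8],[0,0,0.8],[0,0,0.8],[0,0,0.8]],"linear":[[0,0,-0.02],[0,0,0],[0,0,0],[0,0,0],[0,0,0],[0,0,0],[0,0,0],[0,0,0],[0,0,0],[0,0,0]],"claw":[35,35,35,35,35,35,35,35,35,35]}' 70
python3 go.py .4882 .26 .09 11; python3 look.py top
```

```text
clock: 16.4
eef_pos: [0.4891, 0.2605, 0.0924]
tcp_rot: [-179.8, -0.0, -65.2]
contact_force: [-0.4, 1.2, 2.1]
opening: 0.0419
grasp_force: 72.0
clock 16.4 pos [0.4891 0.2605 0.0924] rot [-1.7984e+02 -1.0000e-02 -6.5230e+01] q [ 28.   26.4  -6.2  57.2  -0.  -86.7] F [-0.4  1.2  2.1] op 0.0419 gf 71.98803861625493
rot units (first) [-0.013 -0.011 -7.623] then lin units [-0.016  0.005  0.04 ]
top hook zmax 0.17470368514079482 n 115
hung pin 74 [ 0.4997049  -0.06774236  0.13067593]
low px angles 34 [262.8 275.8 292.6 314.8 338.8]
```

```bash
python3 -m jog '{"rot":[[0,0,0.8],[0,0,0.8],[0,0,0.8],[0,0,0.8],[0,0,0.8],[0,0,0.8],[0,0,0.8],[0,0,0.8],[0,0,0.8],[0,0,0.8]],"linear":[[0,0,0],[0,0,0],[0,0,0],[0,0,0],[0,0,0],[0,0,0],[0,0,0],[0,0,0],[0,0,0],[0,0,0]],"claw":[35,35,35,35,35,35,35,35,35,35]}'
python3 -m jog '{"rot":[[0,0,0.8],[0,0,0.8],[0,0,0.8],[0,0,0.8],[0,0,0.8],[0,0,0.8],[0,0,0.8],[0,0,0.8],[0,0,0.8],[0,0,0.8]],"linear":[[0,0,0],[0,0,0],[0,0,0],[0,0,0],[0,0,0],[0,0,0],[0,0,0],[0,0,0],[0,0,0],[0,0,0]],"claw":[35,35,35,35,35,35,35,35,35,35]}'
python3 -m jog '{"rot":[[0,0,0.8],[0,0,0.8],[0,0,0.8],[0,0,0.8],[0,0,0.8],[0,0,0.8],[0,0,0.8],[0,0,0.8],[0,0,0.8],[0,0,0.4]],"linear":[[0,0,0],[0,0,0],[0,0,0],[0,0,0],[0,0,0],[0,0,0],[0,0,0],[0,0,0],[0,0,0],[0,0,0]],"claw":[35,35,35,35,35,35,35,35,35,35]}'
python3 go.py .4882 .26 .09 11
```

```text
clock: 17.7
eef_pos: [0.4885, 0.2606, 0.0924]
tcp_rot: [-180.0, 0.1, -145.1]
contact_force: [-1.1, 2.6, 3.1]
opening: 0.0418
grasp_force: 72.2
clock: 18.95
eef_pos: [0.4885, 0.2612, 0.0924]
tcp_rot: [179.9, -0.0, 134.9]
contact_force: [0.3, 3.7, 2.8]
opening: 0.042
grasp_force: 72.2
clock: 20.2
eef_pos: [0.4891, 0.2613, 0.0924]
tcp_rot: [180.0, -0.2, 59.0]
contact_force: [1.1, 2.6, 2.1]
opening: 0.0419
grasp_force: 71.9
clock 20.2 pos [0.4891 0.2613 0.0924] rot [179.99  -0.21  59.01] q [ 2.810e+01  2.640e+01 -6.200e+00  5.720e+01  1.000e-01  1.491e+02] F [1.1 2.6 2.1] op 0.0419 gf 71.9491681130603
rot units (first) [-0.008 -0.02   4.801] then lin units [-0.019  0.019  0.039]
```

```bash
python3 -m jog '{"rot":[[0,0,0],[0,0,0],[0,0,0],[0,0,0],[0,0,0],[0,0,0],[0,0,0],[0,0,0],[0,0,0],[0,0,0]],"linear":[[0,0,0],[0,0,0],[0,0,0],[0,0,0],[0,0,0],[0,0,0],[0,0,-0.5],[0,0,-0.8],[0,0,-0.8],[0,0,-0.8]],"claw":[35,35,46,55,65,80,85,85,85,85]}'
python3 -m jog '{"rot":[[0,0,-1],[0,0,-1],[0,0,-1],[0,0,-1],[0,0,-1],[0,0,-1],[0,0,-1],[0,0,0],[0,0,0],[0,0,0]],"linear":[[0,0,0],[0,0,0],[0,0,0],[0,0,0],[0,0,0],[0,0,0],[0,0,0],[0,0,0],[0,0,0],[0,0,0]],"claw":[85,85,85,85,85,85,85,85,85,85]}'
python3 go.py .4885 .2607 .091 11
cat > slot.py <<'E'
from h import *
import m
p,d,K,T=snap('wrist','wl.png'); P,u,v=pts(d,K,T,d>0)
Q=m.rng(P,.098,.108,np.array((.488,.26)),.03); c=m.circ(Q); print('cap',len(Q),c)
dx=P[:,:2]-c[:2]; r=np.hypot(*dx.T); k=(r>.044)&(r<.058)
a=np.degrees(np.arctan2(dx[:,1],dx[:,0]))%360
g=p.mean(2)[v,u]
for b in range(0,360,5):
    s=k&(a>=b)&(a<b+5)
    if s.sum()>3: print(b,s.sum(),'zmin %.3f zmed %.3f g %.0f'%(P[s,2].min(),np.median(P[s,2]),g[s].mean()),end=' | ')
s=k&(P[:,2]<.057)&(P[:,2]>.03); print('\nlow',s.sum(),np.percentile(a[s],[5,50,95]) if s.any() else '', m.line(P[s]) if s.sum()>5 else '')
E
python3 slot.py
```

```text
clock: 21.45
eef_pos: [0.488, 0.2597, 0.2668]
tcp_rot: [180.0, 0.0, 59.0]
contact_force: [-0.1, 0.2, -0.3]
opening: 0.0849
grasp_force: 0.0
clock: 22.7
eef_pos: [0.4882, 0.26, 0.2653]
tcp_rot: [-180.0, 0.0, 128.9]
contact_force: [-0.6, -0.1, -0.1]
opening: 0.0849
grasp_force: 0.0
clock 22.7 pos [0.4882 0.26   0.2653] rot [-180.      0.    128.93] q [28.  19.6 10.5 80.9 -0.  79.1] F [-0.6 -0.1 -0.1] op 0.0849 gf 0.0
rot units (first) [-0.0000e+00  1.0000e-03  1.1793e+01] then lin units [ 0.007 -0.011  2.905]
cap 1598 [0.4875 0.2615 0.0226]
0 48 zmin 0.059 zmed 0.061 g 76 | 5 49 zmin 0.059 zmed 0.061 g 76 | 10 50 zmin 0.060 zmed 0.061 g 76 | 15 49 zmin 0.059 zmed 0.061 g 78 | 20 52 zmin 0.058 zmed 0.061 g 75 | 25 211 zmin 0.059 zmed 0.313 g 27 | 30 386 zmin 0.059 zmed 0.312 g 22 | 35 467 zmin 0.059 zmed 0.312 g 20 | 40 483 zmin 0.059 zmed 0.312 g 21 | 45 662 zmin 0.059 zmed 0.297 g 24 | 50 1913 zmin 0.059 zmed 0.305 g 28 | 55 59 zmin 0.059 zmed 0.061 g 75 | 60 54 zmin 0.060 zmed 0.061 g 82 | 65 54 zmin 0.059 zmed 0.061 g 82 | 70 57 zmin 0.059 zmed 0.061 g 82 | 75 54 zmin 0.058 zmed 0.0
[... 1431 characters left out ...]
.059 zmed 0.061 g 72 | 280 46 zmin 0.059 zmed 0.061 g 71 | 285 47 zmin 0.059 zmed 0.061 g 71 | 290 45 zmin 0.059 zmed 0.061 g 72 | 295 47 zmin 0.060 zmed 0.061 g 71 | 300 46 zmin 0.059 zmed 0.061 g 71 | 305 48 zmin 0.059 zmed 0.061 g 71 | 310 43 zmin 0.060 zmed 0.061 g 72 | 315 45 zmin 0.059 zmed 0.061 g 71 | 320 46 zmin 0.059 zmed 0.061 g 71 | 325 46 zmin 0.059 zmed 0.061 g 73 | 330 45 zmin 0.059 zmed 0.061 g 73 | 335 45 zmin 0.060 zmed 0.061 g 73 | 340 50 zmin 0.059 zmed 0.061 g 74 | 345 46 zmin 0.060 zmed 0.061 g 74 | 350 45 zmin 0.059 zmed 0.061 g 75 | 355 46 zmin 0.059 zmed 0.061 g 75 | 
low 147 [209.10413549 215.89049514 221.67323472] (array([0.4462, 0.2316, 0.046 ]), np.float64(29.4))
```

```bash
python3 -m jog '{"rot":[[0,0,0],[0,0,0],[0,0,0],[0,0,0],[0,0,0],[0,0,0],[0,0,0],[0,0,0],[0,0,0],[0,0,0]],"linear":[[0,-0.01,0.9],[0,0,0.9],[0,0,0.7],[0,0,0.38],[0,0,0],[0,0,0],[0,0,0],[0,0,0],[0,0,0],[0,0,0]],"claw":[85,85,85,85,70,55,35,35,35,35]}' 50
python3 -m jog '{"rot":[[0,0,0.4],[0,0,0.8],[0,0,0.8],[0,0,0.8],[0,0,0.8],[0,0,0.8],[0,0,0.4],[0,0,0],[0,0,0],[0,0,0]],"linear":[[0,0,-0.02],[0,0,0],[0,0,0],[0,0,0],[0,0,0],[0,0,0],[0,0,0],[0,0,0],[0,0,0],[0,0,0]],"claw":[35,35,35,35,35,35,35,35,35,35]}' 70
python3 -m jog '{"rot":[[0,0,0],[0,0,0],[0,0,0],[0,0,0],[0,0,0],[0,0,0],[0,0,0],[0,0,0],[0,0,0],[0,0,0]],"linear":[[0,0,0],[0,0,0],[0,0,0],[0,0,0],[0,0,0],[0,0,0],[0,0,-0.5],[0,0,-0.8],[0,0,-0.8],[0,0,-0.8]],"claw":[46,55,65,80,85,85,85,85,85,85]}'
python3 slot.py | grep -E 'cap|low'; python3 look.py top side|grep -E 'h'
```

```text
clock: 24.0
eef_pos: [0.4892, 0.2605, 0.0946]
tcp_rot: [179.7, 0.0, 129.0]
contact_force: [-0.0, 0.7, 7.0]
opening: 0.0421
grasp_force: 51.2
clock: 25.25
eef_pos: [0.4888, 0.2603, 0.0947]
tcp_rot: [179.9, -0.1, 81.0]
contact_force: [0.3, 3.4, 5.4]
opening: 0.0419
grasp_force: 72.4
clock: 26.5
eef_pos: [0.4875, 0.2595, 0.2693]
tcp_rot: [180.0, -0.0, 81.0]
contact_force: [0.7, 0.7, 0.9]
opening: 0.0852
grasp_force: 0.0
cap 1564 [0.4883 0.2619 0.0226]
low 73 [166.4370387  172.35936868 174.20746401] (array([0.4382, 0.2693, 0.0447]), np.float64(-2.2))
top hook zmax 0.17541207589313013 n 116
hung pin 74 [ 0.49975446 -0.06765605  0.13029766]
side hook zmax 0.17357406101245465 n 171
hung pin 237 [ 0.50347403 -0.07801607  0.12850674]
```

```bash
python3 -m jog '{"rot":[[0,0,-1],[0,0,-1],[0,0,-1],[0,0,-1],[0,0,-1],[0,0,-1],[0,0,-1],[0,0,-1],[0,0,-0.35],[0,0,0]],"linear":[[0,0,0],[0,0,0],[0,0,0],[0,0,0],[0,0,0],[0,0,0],[0,0,0],[0,0,0],[0,0,0],[0.8,0,0]],"claw":[85,85,85,85,85,85,85,85,85,85]}'
python3 -m jog '{"rot":[[0,0,0],[0,0,0],[0,0,0],[0,0,0],[0,0,0],[0,0,0],[0,0,0],[0,0,0],[0,0,0],[0,0,0]],"linear":[[0,0,0],[0,0,0],[0,0,0],[0,0,0],[0,0,0],[0,0,0],[0,0,0],[0,0,0],[0,0,0],[0,0,0]],"claw":[85,85,85,85,85,85,85,85,85,85]}'
python3 slot.py | grep -E 'cap|low'
python3 - <<'E'
from h import *
import m
p,d,K,T=snap('wrist'); P,u,v=pts(d,K,T,d>0)
r=np.hypot(*(P[:,:2]-[.488,.26]).T)<.07
u0,u1,v0,v1=u[r&(P[:,2]<.12)].min(),u[r&(P[:,2]<.12)].max(),v[r&(P[:,2]<.12)].min(),v[r&(P[:,2]<.12)].max(); print(u0,u1,v0,v1)
cv2.imwrite('pics/w9.png',cv2.resize(p[max(0,v0-15):v1+10,max(0,u0-10):u1+10,::-1],None,fx=3.5,fy=3.5))
# press yaw from the housing's upper face edges (z 0.045)
s=(P[:,2]>.041)&(P[:,2]<.049)&(np.hypot(*(P[:,:2]-[.488,.26]).T)<.105)
print('housing',s.sum(),cv2.minAreaRect(P[s][:,:2].astype(np.float32)))
E
```

```text
clock: 27.9
eef_pos: [0.4423, 0.2718, 0.2652]
tcp_rot: [-179.9, -0.1, 164.3]
contact_force: [-0.7, 0.6, 0.2]
opening: 0.0849
grasp_force: 0.0
clock: 29.15
eef_pos: [0.4415, 0.2724, 0.2678]
tcp_rot: [180.0, 0.0, 164.5]
contact_force: [0.2, 0.1, -0.3]
opening: 0.0849
grasp_force: 0.0
cap 1398 [0.4876 0.2611 0.0226]
low 76 [156.28823597 164.26042091 172.35136924] (array([0.4412, 0.2742, 0.0431]), np.float64(74.8))
198 315 153 264
housing 5052 ((0.49272221326828003, 0.27700260281562805), (0.17385612428188324, 0.14109526574611664), 74.36895751953125)
```

View pics/w9.png

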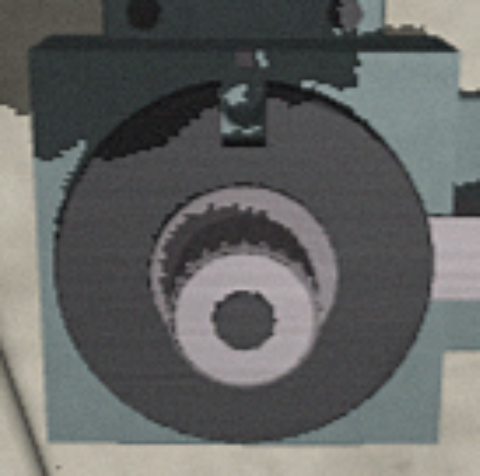

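The slot (243,113) lies in line with the pointer (244,57) and the hub axis. It measures 164.3° against 164.4° for the press. The pin still hangs and the arm is clear, so I hand in.

```bash
python3 -c "
from station import manip
print(manip.sign_off())"
```

```text
the job is handed in; nothing more can be done
None
```

The job is handed in, at about 29 s on the robot's clock and with no verdict returned: the lock pin hangs by its loop on the hook, and the flywheel has made one clockwise turn, with its slot measured within about 0.1° of the pointer.

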